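# Load the second hash brown into the sandwich press and lower the lid

## Task

Finish loading the sandwich press: take the frozen hash brown from the bamboo board and lay it, without dropping it, flat on the bottom plate beside the one already there, lengthwise front to back like that one and wholly on the plate. Then lower the raised lid over them until it is fully shut; its worn hinge lets it fall, so ease it down gently all the way and never let it drop. Leave the first hash brown and the other things on the bench where they are.

Things in the scene. Friction and masses are not known exactly. Their poses are not given: they have to be found in the camera images.
- press: Black and steel sandwich press, cold and unplugged, heavy, it does not move. Base 225 mm deep (x) by 290 mm wide (y); origin under the centre of the base on the bench, x points to the back (the hinge side), its front faces the robot, z up; it may be turned up to 11 degrees. The top of the bottom plate is 52 mm above the bench
- plate_centre (a point): Centre of the top face of the press's flat bottom plate (dark cast metal, 184 mm front to back by 258 mm wide, no rim), axes as press. Above its back edge are two hinge cheeks (22 mm wide, 105 mm left and right of the middle, up to 87 mm above the bench)
- press_lid (a joint): Angle of the lid in rad: 0 fully shut, grows as it opens, stop at 1.2. It starts at 1.0 to 1.18, standing over the plate, so the gripper must reach in under it tilted, from the front. Hinge friction holds the lid still above about 0.9 rad; lower than that it falls shut when let go. Lid 0.8 kg; about 6 N at the handle moves or holds it
- lid_hinge (a point): Middle of the lid's hinge axis, which runs along the press's y axis: 72 mm above the bench, 105 mm behind the press's centre. The lid shell is 286 mm wide, 37 mm thick, reaches 215 mm from this axis; its flat underside passes through the axis and, shut, lies 20 mm above the bottom plate
- lid_handle (a point): Middle of the lid's handle bar: straight round bar, 20 mm thick, 166 mm long along the press's y axis, on two arms 75 mm left and right of the middle (134 mm free between). It lies 255 mm in front of the hinge axis and, with the lid shut, 20 mm above that axis (92 mm above the bench). Clear gap of 30 mm between bar and lid edge
- hash_brown: The frozen hash brown to load: hard golden-brown slab, 100 mm long (its x) by 60 mm wide (its y) by 18 mm thick, about 65 g, lying flat on the board, its length within 26 degrees of the robot's straight-ahead direction; origin at the centre of its underside
- first_hash_brown: The same kind of hash brown, already lying on the bottom plate on its right half as seen from the robot (negative y of the press); the left half is free. Origin at the centre of its underside
- board: Bamboo board, 230 (x) by 160 (y) by 14 mm thick, does not move, on the bench to the left or the right of the press; origin at the centre of its underside
- cupcake_tray: Aluminium six-hole cupcake tray, 268 by 188 by 32 mm, on the other side of the press from the board; origin at the centre of its underside
- skewer_mug: White ceramic mug, 82 mm wide and 95 mm high with wooden skewers up to 230 mm high, behind the press on the left; origin at the centre of its underside
- canister: Stainless canister with twist cap, 100 mm wide, 150 mm high, behind the press on the right; origin at the centre of its underside
Not all that is in view belongs to the job. What is shaped like the hash_brown but turquoise is not meant.

How it is judged (in metres and radians):
On the way:
1. the hash brown lies released and flat on the bottom plate, with the lid still raised (z of hash_brown in the frame of plate_centre between -0.005 and 0.005 m and x of hash_brown in the frame of plate_centre between -0.046 and 0.046 m and y of hash_brown in the frame of plate_centre between -0.103 and 0.103 m and angle between hash_brown's own z axis and vertical below 0.08 rad and contact force between the fingers and hash_brown below 0.1 N and value of joint press_lid above 0.85 rad), for 0.2 s.
At the end, for the whole second after the job is handed in: The lid is shut (within 0.035 rad) and both hash browns lie flat on the bottom plate under it: the loaded one with its centre within 46 mm (front to back) and 103 mm (sideways) of the plate's centre and its length within 26 degrees of front to back, the first one within 20 mm of where it lay (value of joint press_lid below 0.035 rad and z of hash_brown in the frame of plate_centre between -0.005 and 0.005 m and x of hash_brown in the frame of plate_centre between -0.046 and 0.046 m and y of hash_brown in the frame of plate_centre between -0.103 and 0.103 m and angle between each of hash_brown, first_hash_brown's own z axis and vertical below 0.08 rad and angle between the x axis of hash_brown and the x axis of press, either way round below 0.45 rad and distance of first_hash_brown from where it was at the start of the episode below 0.02 m and linear speed of hash_brown below 0.02 m/s); the robot touches nothing.
It fails at once if the lid drops or is slammed: it closes faster than 1.5 rad/s (velocity of joint press_lid below -1.5 rad/s).
It fails at once if the hash brown is dropped: let go in the air more than 12 mm above the bottom plate (z of hash_brown in the frame of plate_centre above 0.012 m and contact force between anything else and hash_brown below 0.005 N).
It fails at once if the first hash brown is moved more than 20 mm (distance of first_hash_brown from where it was at the start of the episode above 0.02 m).
It fails at once if a bystander (cupcake tray, skewer mug or canister) is moved more than 20 mm (distance of any of cupcake_tray, skewer_mug, canister from where it was at the start of the episode above 0.02 m).
It also fails if it takes over 67 s, if anything falls off the work surface, if the arm or the gripper's body presses on something with over 40 N, if the wrist force passes 120 N, or if a joint passes its speed limit or range.

## Robot

A 6-joint arm with a two-finger parallel gripper is mounted at the origin on the work surface. World frame = base frame: x ahead of the robot, y to its left, z up, the work surface at z = 0. Lengths are in m, angles in degrees, forces in N, time in s.
With the tool pointing down it reaches from about 0.35 to 0.875 m from the base axis. Payload 4.2 kg.
Tool frame: the origin (TCP) lies at the very end of the fingers, on their centre line; the grasp point (between the pads) lies 19 mm behind it; z points along the fingers, y is the line along which they close (so a half turn about z gives the same grasp; the last joint's range is limited). The gripper opens to 87 mm and grips with 3 to 60 N. Pads are 19 mm wide; open, the fingers measure 117 mm over their backs; the gripper's body (75 mm by 190 mm) begins 51 mm behind the grasp point.
Start: joints at [90.734, 22.042, 0.453, 0, -68.411, -14.817], TCP at [0.152, 0.606, 0.223] pointing down, gripper open.
Joint ranges: [-179.83, 179.83], [-69.29, 118.12], [-61.27, 80.66], [-181.25, 117.63], [-171.15, -9.14], [-177.46, 177.46]. Speed limits (degrees/s): [159.86, 159.86, 180, 180, 180, 180].

## Interface

Orientations are given as a 3x3 rotation matrix whose columns are the frame's x, y, z axes.
In Python, from station import monitor, cams, ticket gives the robot as it stands.
- The arm moves only by the tool drive_tool, never from a script. Its argument "moves" is a list of rows, each an object with "delta_pos": the shift along the tool's x, y, z in mm, a list of three; "turn": the turn about the tool's z in rad; "claw": the opening, from 0 (shut) to 1 (fully open). A call has 1 to 12 rows; each row shifts and turns the commanded pose from where the row before left it, along the tool's axes as they then stand; what a row does not reach is not made up. A row lasts 1/8 s, in which the tool goes at most 62.5 mm and 10.7 degrees, less where a joint would pass 70% of its speed; a pose out of reach is approached as far as the arm can. A call is refused whole if a number of a shift passes 62.5 or a number of a turn 0.188, either way. A call with a gripper value outside its range is refused whole. The fingers move at their own pace and stop on an object; the grip force is fixed at half the most. Time passes only in rows, so rows that do not move let the fingers close. It gives the time, the measured TCP pose, the force, the opening and the grip force at its end, in the units of the state.
- monitor.sense(): the state, without advancing time (a new reading comes with each control period).
- cams.capture(name): name is "side" or "top" or "wrist"; returns a dict with "color" (400x640x3 uint8, red, green, blue), "range_z" (400x640 float32, m along the optical axis (not along the pixel's ray), 0 where there is no reading), "vertical_fov" (degrees; the focal length in pixels is half the picture's height over the tangent of half this angle, whatever the lens; pixels are square), "cx", "cy" (the principal point, pixels), "extrinsics" (4x4, takes a point from camera to world coordinates). Camera axes: x right, y down, z forward; pixel columns grow to the right and rows downward; lengths in m; the calibration is good to about 2 mm. A picture is of the moment at which its call begins.
- ticket.finish_job(): hands the job in; it is judged then, once.
The state is a dict: "time_s": time; "joints": joint angles; "joint_velocities": joint speeds; "effort": joint torques, N m; "tcp_pos": TCP position; "ee_rot": TCP orientation; "wrist_force": force on the tool from outside, world axes, zero at the start; "moment": the same for the moment, N m; "gripper_width": opening from 0.0 (shut) to 1.0 (fully open); "gripper_force": force on a finger pad.
Only numpy, scipy, OpenCV 4.12 (cv2) and the standard library are available. Lean on these libraries where they do the work, as an engineer would, in place of code of your own. Each camera call takes 0.05 s, during which the arm holds its last target. There are 200 camera calls.

## Working session

There is one attempt and no reset: what is moved stays moved. The work goes in short steps, Python scripts to look and compute and a tool call to move; the robot and the scene stay as the last step left them, time stands still between calls to the robot, and variables do not carry over. Pictures are saved under pics/ and viewed, at most 10 in all, crops included, and the job is handed in when it is done.

Besides the shell and the picture viewer there is one more tool, called after "Emit:" as a command line: name --argument value ..., lists and objects as JSON in quotes. drive_tool: Moves the arm, as the interface text tells. Its arguments: {"type":"object","properties":{"moves":{"type":"array","items":{"type":"object","properties":{"delta_pos":{"type":"array","items":{"type":"number"}},"turn":{"type":"number"},"claw":{"type":"number"}}}}},"required":["moves"]}

```bash
mkdir -p pics; ls; cat > h.py <<'E'
import numpy as np, cv2, pickle
from station import monitor, cams
def cap(n,save=None):
    c=cams.capture(n)
    if save: cv2.imwrite('pics/'+save+'.png',c['color'][:,:,::-1]); pickle.dump(c,open(save+'.pkl','wb'))
    return c
def cloud(c):
    f=200/np.tan(np.radians(c['vertical_fov'])/2)
    v,u=np.mgrid[0:400,0:640]; z=c['range_z']
    p=np.stack([(u-c['cx'])/f*z,(v-c['cy'])/f*z,z],-1)
    E=np.array(c['extrinsics']); return p@E[:3,:3].T+E[:3,3]
E
python3 - <<'E'
from h import *
a=cap('top','top1'); b=cap('side','side1')
cv2.imwrite('pics/both.png',cv2.resize(np.vstack([a['color'],b['color']])[:,:,::-1],(480,600)) )
for c in(a,b): print(c['vertical_fov'],c['cx'],c['cy'],np.round(c['extrinsics'],3))
s=monitor.sense(); print(s)
E
```

```text
pics
47.97879875856755 323.23000677516 189.77954254273524 [[ 0.023 -0.997  0.073  0.411]
 [-1.    -0.023 -0.009  0.045]
 [ 0.01  -0.073 -0.997  1.341]
 [ 0.     0.     0.     1.   ]]
53.303839601646246 318.8112569682713 205.4129281416058 [[ 0.931 -0.278  0.238  0.186]
 [-0.366 -0.732  0.574 -0.716]
 [ 0.015 -0.622 -0.783  1.099]
 [ 0.     0.     0.     1.   ]]
{'time_s': 0.1, 'joints': array([ 9.07321522e+01,  2.20862285e+01,  3.88030385e-01, -2.54603022e-02,
       -6.84096749e+01, -1.48164628e+01]), 'joint_velocities': array([ 0.09700773, -0.05814973,  0.06008708,  0.04645709, -0.01815087,
        0.07422385]), 'effort': array([-2.46667596e-04, -3.91690707e+01,  1.87934840e+01,  4.23182398e+00,
        1.34776061e-02, -7.51248740e-05]), 'tcp_pos': array([0.151946  , 0.60570411, 0.22157283]), 'ee_rot': array([[ 9.69898806e-01, -2.43508017e-01, -3.89097586e-04],
       [-2.43508314e-01, -9.69896972e-01, -1.88783153e-03],
       [ 8.23175427e-05,  1.92575405e-03, -9.99998142e-01]]), 'wrist_force': array([ 0.24920721, -0.23718776, -0.28211994]), 'moment': array([ 0.02894036, -0.05045916,  0.00461273]), 'gripper_force': 0.0, 'gripper_width': 0.9994087825289004}
```

View pics/top1.png

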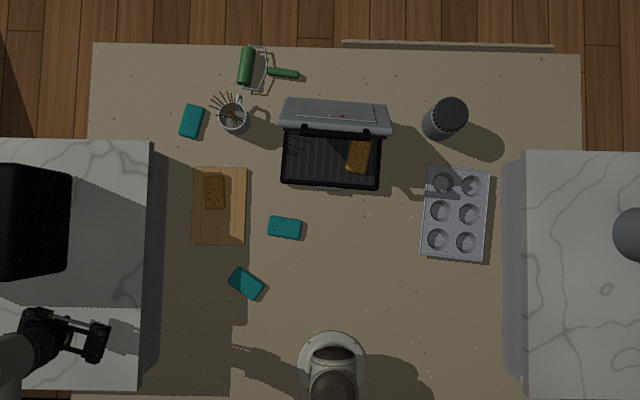

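View pics/side1.png

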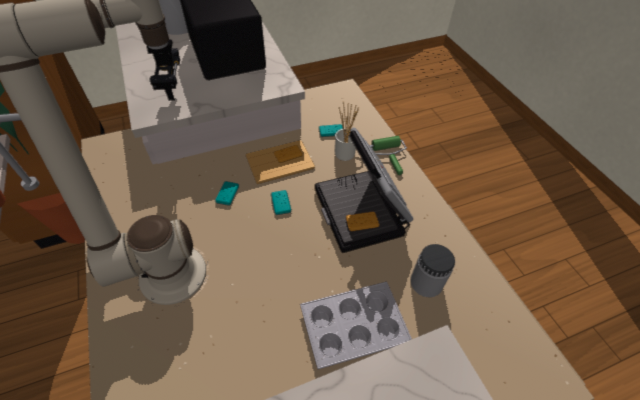

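Top view: hash brown candidates are golden on board (214,192) → the target; golden on plate (358,156) is the first one; turquoise blocks at (192,121), (285,227), (246,283) are not meant. Marble counters stand to the left and right. Measuring now.

```bash
python3 - <<'E'
from h import *
c=pickle.load(open('top1.pkl','rb')); P=cloud(c); np.set_printoptions(precision=4,suppress=True)
hsv=cv2.cvtColor(c['color'],cv2.COLOR_RGB2HSV)
print('hsv tgt',hsv[192,214],hsv[230,220],hsv[156,358])
def rect(box,zr,extra=None):
    u0,v0,u1,v1=box; Q=P[v0:v1,u0:u1].reshape(-1,3); m=(Q[:,2]>zr[0])&(Q[:,2]<zr[1])
    q=Q[m]; r=cv2.minAreaRect((q[:,:2]*1000).astype(np.float32)); print(box,len(q),'z',np.median(q[:,2]),r)
    return q
for p in[(214,192),(220,230),(358,156),(320,170),(130,160),(515,200),(285,227),(335,110),(335,130),(200,30)]: print(p,P[p[1],p[0]])
rect((195,165,235,220),(.025,.045)); rect((180,160,260,255),(.007,.022))
rect((335,135,380,180),(.062,.08)); rect((270,128,390,195),(.044,.060))
q=rect((270,90,400,140),(.15,.4)); 
# lid ends
print('lid z max',q[q[:,2].argmax()], np.percentile(q,[1,99],axis=0))
cv2.imwrite('pics/crop1.png',cv2.resize(c['color'][80:250,180:400,::-1],None,fx=3.5,fy=3.5,interpolation=cv2.INTER_CUBIC))
E
```

```text
hsv tgt [ 18 168  70] [ 18 119  75] [ 17 152  72]
(214, 192) [0.4924 0.3518 0.033 ]
(220, 230) [0.3824 0.3331 0.0188]
(358, 156) [ 0.6036 -0.0632  0.0636]
(320, 170) [0.5618 0.0448 0.0535]
(130, 160) [0.5606 0.5359 0.1846]
(515, 200) [ 0.4855 -0.4988  0.0992]
(285, 227) [0.3954 0.1434 0.0198]
(335, 110) [0.7026 0.0096 0.1945]
(335, 130) [0.6269 0.0121 0.3058]
(200, 30) [ 1.3205  0.6368 -0.763 ]
(195, 165, 235, 220) 650 z 0.031193224832815503 ((493.20013427734375, 351.8249816894531), (99.40703582763672, 58.9859619140625), 4.784107208251953)
(180, 160, 260, 255) 3506 z 0.013476996525585427 ((450.143310546875, 333.10345458984375), (231.46615600585938, 274.91455078125), 88.56287384033203)
(335, 135, 380, 180) 643 z 0.0689145918441969 ((604.7357788085938, -63.57955551147461), (59.483211517333984, 96.4590072631836), 79.15673065185547)
(270, 128, 390, 195) 3441 z 0.05139382620095945 ((593.6650390625, 12.805831909179688), (280.6572265625, 149.3543701171875), 87.3995361328125)
(270, 90, 400, 140) 3512 z 0.2505396836213075 ((669.2711181640625, 9.644821166992188), (284.2889709472656, 122.3174057006836), 87.42827606201172)
lid z max [ 0.6147 -0.0365  0.3137] [[ 0.6089 -0.1275  0.1521]
 [ 0.7291  0.1457  0.3109]]
```

View pics/crop1.png

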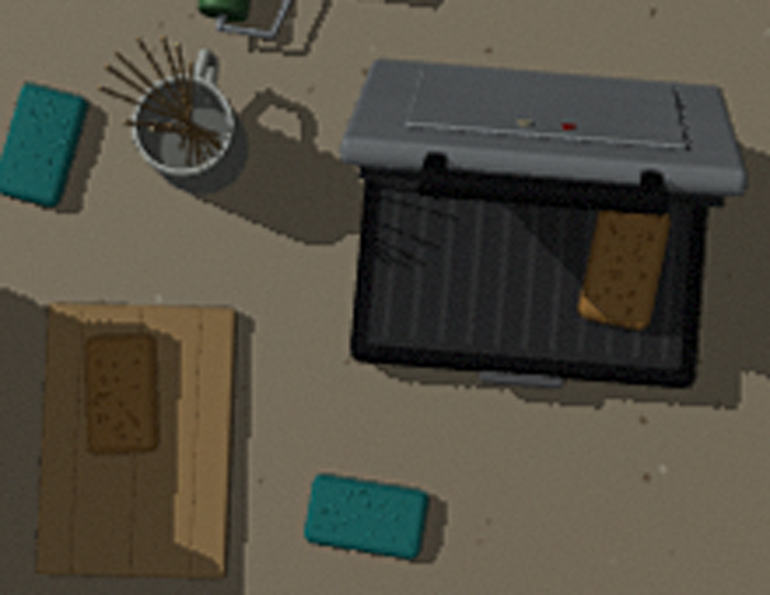

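The crop confirms the target: a golden slab on the board at crop (122,392). Lid raised, handle bar at crop (545,180). Refining the press frame and the clearances, then moving.

```bash
python3 - <<'E'
from h import *
np.set_printoptions(precision=4,suppress=True)
c=pickle.load(open('top1.pkl','rb')); P=cloud(c)
yaw=np.radians(-2.6); R=np.array([[np.cos(yaw),-np.sin(yaw)],[np.sin(yaw),np.cos(yaw)]])
Q=P.reshape(-1,3).copy(); Q[:,:2]=(Q[:,:2]-[.617,.012])@R
# front edge of base / sides
m=(Q[:,2]>.035)&(Q[:,2]<.056)&(abs(Q[:,0])<.14)&(abs(Q[:,1])<.2)
q=Q[m]
for y in(-.1,-.03,.03,.1):
    s=q[abs(q[:,1]-y)<.01]; print('front',y,s[:,0].min())
for x in(-.06,-.02):
    s=q[abs(q[:,0]-x)<.01]; print('sides',x,s[:,1].min(),s[:,1].max())
s=Q[(abs(Q[:,1])<.05)&(Q[:,2]>.1)&(abs(Q[:,0])<.2)]; s=s[s[:,0].argsort()]
for a in np.arange(-.02,.14,.01):
    t=s[(s[:,0]>=a)&(s[:,0]<a+.01)]
    if len(t): print('prof',round(a+.005,3),np.percentile(t[:,2],[5,50,95]))
hb=Q[(abs(Q[:,1])<.12)&(Q[:,2]>.285)&(abs(Q[:,0])<.2)]; print('bar',hb.min(0),hb.max(0),np.median(hb,0))
for u in range(140,172,3): print(u,P[160,u],P[190,u])
s=monitor.sense(); w=cap('wrist','w1'); T=s['ee_rot'].T@(np.array(w['extrinsics'])[:3,3]-s['tcp_pos']); print('wristcam in tool',T, s['tcp_pos'])
E
```

```text
front -0.1 -0.10136998635905431
front -0.03 -0.10965280044554991
front 0.03 -0.10779808395672474
front 0.1 -0.09833385647209096
sides -0.06 -0.14290411915676896 0.14464522905202765
sides -0.02 -0.14330647201669824 0.14484860828380697
prof -0.005 [0.3005 0.3064 0.3105]
prof 0.005 [0.3048 0.3078 0.3113]
prof 0.015 [0.2622 0.2987 0.3045]
prof 0.025 [0.2617 0.2668 0.2707]
prof 0.035 [0.2606 0.266  0.2699]
prof 0.045 [0.2441 0.2509 0.259 ]
prof 0.055 [0.2376 0.2442 0.248 ]
prof 0.065 [0.2202 0.2291 0.2362]
prof 0.075 [0.204  0.2123 0.2198]
prof 0.085 [0.1879 0.1945 0.2031]
prof 0.095 [0.1717 0.1788 0.1871]
prof 0.105 [0.1549 0.1617 0.1706]
prof 0.115 [0.1383 0.147  0.1536]
prof 0.125 [0.1228 0.1308 0.1383]
prof 0.135 [0.1005 0.1025 0.1213]
bar [-0.0093 -0.0825  0.2853] [0.0185 0.0824 0.3137] [0.0001 0.0004 0.3071]
140 [0.5613 0.5104 0.184 ] [0.4836 0.5061 0.1847]
143 [0.5613 0.5019 0.186 ] [0.4837 0.4978 0.1862]
146 [0.562  0.4959 0.1818] [0.4839 0.4902 0.1862]
149 [0.563  0.4905 0.1756] [0.4852 0.4892 0.1684]
152 [0.5656 0.4895 0.1574] [0.4884 0.4988 0.1218]
155 [0.571  0.4965 0.1171] [0.4903 0.5007 0.0944]
158 [0.575  0.4988 0.0882] [0.4918 0.4996 0.0744]
161 [0.5787 0.4997 0.0621] [0.4935 0.4994 0.051 ]
164 [0.5826 0.5011 0.0336] [0.4951 0.4981 0.0299]
167 [0.5848 0.4976 0.0184] [ 0.4973  0.5003 -0.0022]
170 [ 0.5882  0.4969 -0.0059] [ 0.4974  0.4909 -0.0008]
wristcam in tool [ 0.071   0.0006 -0.1633] [0.1519 0.6057 0.2216]
```

Emit:
drive_tool --moves '[{"delta_pos": [0,0,-40]},{"delta_pos": [30,0,-40]},{"delta_pos": [40,25,0],"turn": -0.1},{"delta_pos": [40,25,0],"turn": -0.1},{"delta_pos": [40,40,0],"turn": -0.1}]'

```text
invalid input
```

Camera sits 71 mm off the tool's +x side, so I'll use the half-turned grasp to keep it away from the lid, and hold the slab by its front part.

Emit:
drive_tool --moves '[{"delta_pos": [0,0,-40],"turn": 0,"claw": 1},{"delta_pos": [0,0,-20],"turn": 0,"claw": 1},{"delta_pos": [36,17,0],"turn": 0,"claw": 1},{"delta_pos": [36,17,0],"turn": 0,"claw": 1},{"delta_pos": [36,17,0],"turn": 0,"claw": 1},{"delta_pos": [36,17,0],"turn": 0,"claw": 1},{"delta_pos": [36,17,0],"turn": 0,"claw": 1},{"delta_pos": [36,17,0],"turn": 0,"claw": 1},{"delta_pos": [36,17,0],"turn": 0,"claw": 1},{"delta_pos": [36,17,0],"turn": 0,"claw": 1},{"delta_pos": [36,17,0],"turn": 0,"claw": 1},{"delta_pos": [36,17,0],"turn": 0,"claw": 1}]'

```text
time_s: 1.65
tcp_pos: [0.4606, 0.3527, 0.2822]
ee_rot: [[0.97, -0.243, -0.0], [-0.243, -0.97, -0.0], [-0.0, 0.0, -1.0]]
wrist_force: [-0.3, -0.1, -0.3]
gripper_width: 0.999
gripper_force: 0.0
```

Emit:
drive_tool --moves '[{"delta_pos": [0,0,0],"turn": 0.18,"claw": 1},{"delta_pos": [0,0,0],"turn": 0.18,"claw": 1},{"delta_pos": [0,0,0],"turn": 0.18,"claw": 1},{"delta_pos": [0,0,0],"turn": 0.18,"claw": 1},{"delta_pos": [0,0,0],"turn": 0.18,"claw": 1},{"delta_pos": [0,0,0],"turn": 0.18,"claw": 1},{"delta_pos": [0,0,0],"turn": 0.18,"claw": 1},{"delta_pos": [0,0,0],"turn": 0.18,"claw": 1}]'

```text
time_s: 2.65
tcp_pos: [0.4597, 0.3536, 0.2821]
ee_rot: [[-0.121, -0.993, -0.001], [-0.993, 0.121, -0.001], [0.001, 0.001, -1.0]]
wrist_force: [-0.0, -0.8, 0.1]
gripper_width: 1.002
gripper_force: 0.0
```

Emit:
drive_tool --moves '[{"delta_pos": [0,0,0],"turn": 0.18,"claw": 1},{"delta_pos": [0,0,0],"turn": 0.18,"claw": 1},{"delta_pos": [0,0,0],"turn": 0.18,"claw": 1},{"delta_pos": [0,0,0],"turn": 0.18,"claw": 1},{"delta_pos": [0,0,0],"turn": 0.18,"claw": 1},{"delta_pos": [0,0,0],"turn": 0.18,"claw": 1},{"delta_pos": [0,0,0],"turn": 0.18,"claw": 1},{"delta_pos": [0,0,0],"turn": 0.11,"claw": 1},{"delta_pos": [0,0,0],"turn": 0,"claw": 1}]'

```text
time_s: 3.78
tcp_pos: [0.4597, 0.3536, 0.2822]
ee_rot: [[-0.996, -0.087, -0.001], [-0.087, 0.996, -0.0], [0.001, -0.0, -1.0]]
wrist_force: [-0.1, -0.2, 0.3]
gripper_width: 1.001
gripper_force: 0.0
```

```bash
python3 - <<'E'
from h import *
c=cap('wrist','w2'); P=cloud(c); q=P.reshape(-1,3)
m=(q[:,2]>.027)&(q[:,2]<.045)&(q[:,1]>.26)&(q[:,1]<.43)&(q[:,0]>.4)
print(m.sum(),np.median(q[m][:,2]),cv2.minAreaRect((q[m][:,:2]*1000).astype(np.float32)))
b=(q[:,2]>.005)&(q[:,2]<.02)&(q[:,1]>.3); print('board z',np.median(q[b][:,2]))
E
```

```text
3740 0.032779402553079845 ((569.0924072265625, 333.25787353515625), (81.71222686767578, 266.52227783203125), 75.38805389404297)
board z 0.01504738176214826
```

View pics/w2.png

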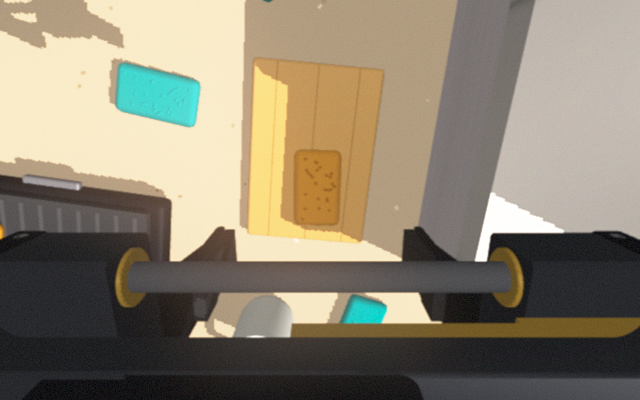

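```bash
python3 - <<'E'
from h import *
c=pickle.load(open('w2.pkl','rb')); q=cloud(c)[140:235,285:350].reshape(-1,3); m=q[:,2]>.025
r=cv2.minAreaRect((q[m][:,:2]*1000).astype(np.float32)); s=monitor.sense(); print(m.sum(),r)
d=np.array([*r[0],0])/1000-s['tcp_pos']; print('centre in tool mm',1000*s['ee_rot'].T@d, s['tcp_pos'])
E
```

```text
3423 ((462.7287902832031, 351.810791015625), (154.45285034179688, 58.75410079956055), 3.934191942214966)
centre in tool mm [ -2.96448434  -1.97135163 282.25825252] [0.45973147 0.3536324  0.28225891]
```

Emit:
drive_tool --moves '[{"delta_pos": [-2,-3,40],"turn": 0.01,"claw": 1},{"delta_pos": [0,0,50],"turn": 0,"claw": 1},{"delta_pos": [0,0,50],"turn": 0,"claw": 1},{"delta_pos": [0,0,50],"turn": 0,"claw": 1},{"delta_pos": [0,0,40],"turn": 0,"claw": 1},{"delta_pos": [0,0,20],"turn": 0,"claw": 1},{"delta_pos": [0,0,10],"turn": 0,"claw": 1},{"delta_pos": [0,0,5],"turn": 0,"claw": 1},{"delta_pos": [0,0,0],"turn": 0,"claw": 1}]'

```text
time_s: 4.95
tcp_pos: [0.4624, 0.3513, 0.0181]
ee_rot: [[-0.997, -0.076, 0.001], [-0.076, 0.997, 0.001], [-0.001, 0.001, -1.0]]
wrist_force: [-0.5, -0.0, 0.5]
gripper_width: 1.002
gripper_force: 0.0
```

Emit:
drive_tool --moves '[{"delta_pos": [0,0,0],"turn": 0,"claw": 0.75},{"delta_pos": [0,0,0],"turn": 0,"claw": 0.5},{"delta_pos": [0,0,0],"turn": 0,"claw": 0.5},{"delta_pos": [0,0,0],"turn": 0,"claw": 0.5},{"delta_pos": [0,0,0],"turn": 0,"claw": 0.5},{"delta_pos": [0,0,0],"turn": 0,"claw": 0.5}]'

```text
time_s: 5.7
tcp_pos: [0.4622, 0.3511, 0.0178]
ee_rot: [[-0.997, -0.076, 0.0], [-0.076, 0.997, 0.0], [-0.0, 0.0, -1.0]]
wrist_force: [-1.5, -0.2, 3.2]
gripper_width: 0.685
gripper_force: 30.0
```

Emit:
drive_tool --moves '[{"delta_pos": [0,0,-5],"turn": 0,"claw": 0.5},{"delta_pos": [0,0,-15],"turn": 0,"claw": 0.5},{"delta_pos": [0,0,-30],"turn": 0,"claw": 0.5},{"delta_pos": [0,0,-30],"turn": 0,"claw": 0.5},{"delta_pos": [0,0,-20],"turn": 0,"claw": 0.5},{"delta_pos": [0,0,-10],"turn": 0,"claw": 0.5},{"delta_pos": [-3,-12,0],"turn": 0,"claw": 0.5},{"delta_pos": [-6,-25,0],"turn": 0,"claw": 0.5},{"delta_pos": [-6,-25,0],"turn": 0,"claw": 0.5},{"delta_pos": [-6,-25,0],"turn": 0,"claw": 0.5},{"delta_pos": [-6,-25,0],"turn": 0,"claw": 0.5},{"delta_pos": [-6,-25,0],"turn": 0,"claw": 0.5}]'

```text
time_s: 7.2
tcp_pos: [0.5049, 0.2148, 0.1263]
ee_rot: [[-0.997, -0.075, -0.002], [-0.075, 0.997, -0.002], [0.002, -0.001, -1.0]]
wrist_force: [0.4, 0.3, -0.9]
gripper_width: 0.685
gripper_force: 30.0
```

Emit:
drive_tool --moves '[{"delta_pos": [-6,-25,0],"turn": 0,"claw": 0.5},{"delta_pos": [-6,-25,0],"turn": 0,"claw": 0.5},{"delta_pos": [-6,-25,0],"turn": 0,"claw": 0.5},{"delta_pos": [-6,-25,0],"turn": 0,"claw": 0.5},{"delta_pos": [0,-12,0],"turn": 0,"claw": 0.5},{"delta_pos": [0,0,0],"turn": 0.06,"claw": 0.5},{"delta_pos": [0,0,0],"turn": 0.06,"claw": 0.5},{"delta_pos": [0,0,0],"turn": 0,"claw": 0.5}]'

```text
time_s: 8.2
tcp_pos: [0.5372, 0.1067, 0.127]
ee_rot: [[-0.999, 0.044, -0.001], [0.044, 0.999, -0.0], [0.001, -0.001, -1.0]]
wrist_force: [0.3, -0.1, -0.9]
gripper_width: 0.685
gripper_force: 30.0
```

```bash
python3 - <<'E'
from h import *
b=cap('side','side2'); cv2.imwrite('pics/s2c.png',cv2.resize(b['color'][100:280,200:470,::-1],None,fx=2.9,fy=2.9))
P=cloud(b); 
s=monitor.sense(); print(s['tcp_pos'],s['gripper_width'],s['gripper_force'],s['wrist_force'])
E
```

```text
[0.53733018 0.10679772 0.12710511] 0.6815006656078588 29.997410774230957 [ 0.46751211 -0.02005828 -0.03017087]
```

View pics/s2c.png

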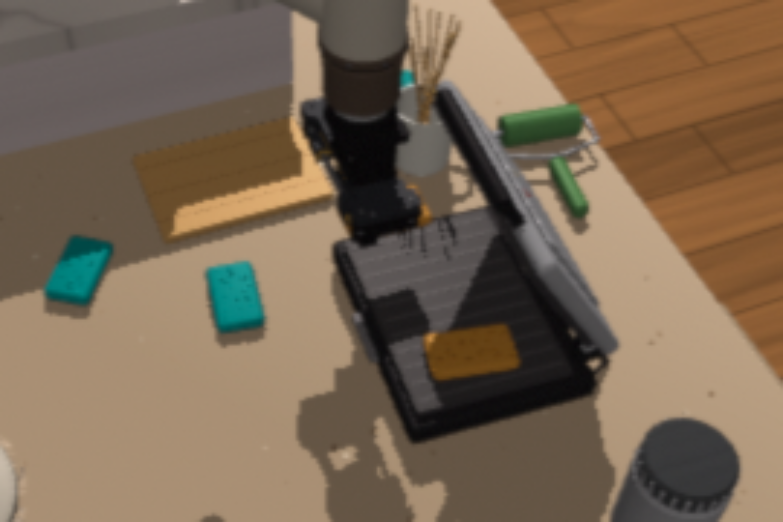

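Emit:
drive_tool --moves '[{"delta_pos": [-4,-10,0],"turn": 0,"claw": 0.5},{"delta_pos": [-5,-10,0],"turn": 0,"claw": 0.5},{"delta_pos": [-5,-10,0],"turn": 0,"claw": 0.5},{"delta_pos": [-5,0,0],"turn": 0,"claw": 0.5},{"delta_pos": [0,0,15],"turn": 0,"claw": 0.5},{"delta_pos": [0,0,15],"turn": 0,"claw": 0.5},{"delta_pos": [0,0,15],"turn": 0,"claw": 0.5},{"delta_pos": [0,0,10],"turn": 0,"claw": 0.5},{"delta_pos": [0,0,5],"turn": 0,"claw": 0.5},{"delta_pos": [0,0,5],"turn": 0,"claw": 0.5},{"delta_pos": [0,0,0],"turn": 0,"claw": 0.5}]'

```text
time_s: 9.62
tcp_pos: [0.5554, 0.0761, 0.0625]
ee_rot: [[-0.999, 0.044, -0.0], [0.044, 0.999, -0.0], [0.0, -0.0, -1.0]]
wrist_force: [0.2, -0.3, -0.4]
gripper_width: 0.688
gripper_force: 30.0
```

Emit:
drive_tool --moves '[{"delta_pos": [0,0,2],"turn": 0,"claw": 0.5},{"delta_pos": [0,0,2],"turn": 0,"claw": 0.5},{"delta_pos": [0,0,0],"turn": 0,"claw": 0.5}]'

```text
time_s: 10.0
tcp_pos: [0.5554, 0.0761, 0.0585]
ee_rot: [[-0.999, 0.044, -0.0], [0.044, 0.999, -0.0], [0.0, -0.0, -1.0]]
wrist_force: [-0.1, 0.2, -0.8]
gripper_width: 0.685
gripper_force: 30.0
```

Emit:
drive_tool --moves '[{"delta_pos": [0,0,1],"turn": 0,"claw": 0.5},{"delta_pos": [0,0,1],"turn": 0,"claw": 0.5},{"delta_pos": [0,0,0],"turn": 0,"claw": 0.5}]'

```text
time_s: 10.38
tcp_pos: [0.5554, 0.0761, 0.0565]
ee_rot: [[-0.999, 0.044, -0.0], [0.044, 0.999, -0.0], [0.0, -0.0, -1.0]]
wrist_force: [0.3, -1.3, -0.5]
gripper_width: 0.687
gripper_force: 30.0
```

```bash
python3 - <<'E'
from h import *
np.set_printoptions(precision=4,suppress=True)
b=cap('side','side3'); cv2.imwrite('pics/s3c.png',cv2.resize(b['color'][110:260,290:430,::-1],None,fx=4,fy=4))
s=monitor.sense(); print(s['tcp_pos'],s['gripper_width'],s['wrist_force'])
E
```

```text
[0.5554 0.0761 0.0565] 0.6869875036369827 [ 0.2792  0.9637 -0.4488]
```

View pics/s3c.png

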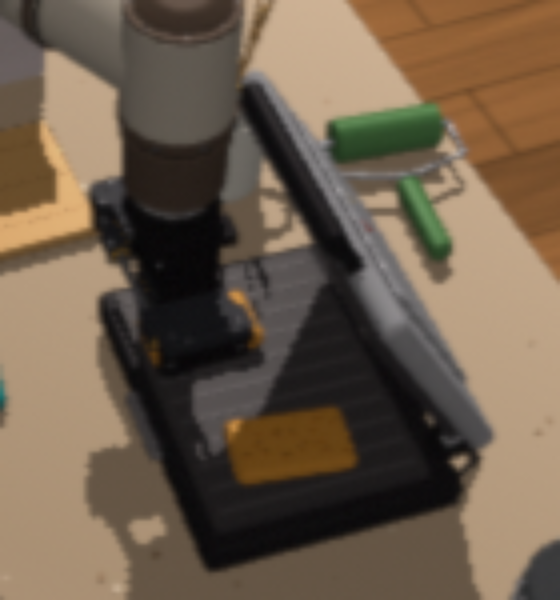

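The slab (at crop ~(205,330)) sits on the left half, front end behind the plate's front edge, wrist clear of the lid. Not yet pressing; lower in 1 mm steps until contact.

Emit:
drive_tool --moves '[{"delta_pos": [0,0,1],"turn": 0,"claw": 0.5},{"delta_pos": [0,0,0],"turn": 0,"claw": 0.5}]'

```text
time_s: 10.68
tcp_pos: [0.5556, 0.0762, 0.0558]
ee_rot: [[-0.999, 0.044, 0.0], [0.044, 0.999, 0.0], [-0.0, 0.0, -1.0]]
wrist_force: [-0.3, -0.4, 2.1]
gripper_width: 0.685
gripper_force: 30.0
```

Emit:
drive_tool --moves '[{"delta_pos": [0,0,1],"turn": 0,"claw": 0.5},{"delta_pos": [0,0,0],"turn": 0,"claw": 0.5}]'

```text
time_s: 10.92
tcp_pos: [0.5556, 0.0762, 0.0558]
ee_rot: [[-0.999, 0.044, 0.001], [0.044, 0.999, 0.0], [-0.001, 0.0, -1.0]]
wrist_force: [-3.2, -0.1, 7.7]
gripper_width: 0.684
gripper_force: 30.0
```

Contact. Release, rise straight up a bit, pull back, then rise.

Emit:
drive_tool --moves '[{"delta_pos": [0,0,-1],"turn": 0,"claw": 0.72},{"delta_pos": [0,0,0],"turn": 0,"claw": 0.8},{"delta_pos": [0,0,0],"turn": 0,"claw": 0.85},{"delta_pos": [0,0,0],"turn": 0,"claw": 0.85},{"delta_pos": [0,0,-5],"turn": 0,"claw": 0.85},{"delta_pos": [0,0,-15],"turn": 0,"claw": 0.85},{"delta_pos": [0,0,-25],"turn": 0,"claw": 0.85},{"delta_pos": [20,0,-25],"turn": 0,"claw": 0.85},{"delta_pos": [40,0,-20],"turn": 0,"claw": 0.85},{"delta_pos": [50,0,-20],"turn": 0,"claw": 0.85},{"delta_pos": [40,0,-20],"turn": 0,"claw": 0.85},{"delta_pos": [0,0,0],"turn": 0,"claw": 0.85}]'

```text
time_s: 12.42
tcp_pos: [0.4045, 0.0829, 0.1884]
ee_rot: [[-0.999, 0.042, 0.005], [0.042, 0.999, 0.003], [-0.005, 0.003, -1.0]]
wrist_force: [-0.0, 0.1, 0.0]
gripper_width: 0.851
gripper_force: 0.0
```

```bash
python3 - <<'E'
from h import *
np.set_printoptions(precision=4,suppress=True)
c=cap('top','top3'); P=cloud(c); hsv=cv2.cvtColor(c['color'],cv2.COLOR_RGB2HSV)
yaw=np.radians(-2.6); R=np.array([[np.cos(yaw),-np.sin(yaw)],[np.sin(yaw),np.cos(yaw)]])
Q=P.reshape(-1,3).copy(); Q[:,:2]=(Q[:,:2]-[.618,.013])@R
for nm,a,b in(('new',.005,.12),('first',-.13,-.02)):
    q=Q[(Q[:,2]>.062)&(Q[:,2]<.08)&(Q[:,1]>a)&(Q[:,1]<b)&(Q[:,0]>-.12)&(Q[:,0]<.04)]
    print(nm,len(q),np.median(q[:,2]),q[:,2].std(),cv2.minAreaRect((q[:,:2]*1000).astype(np.float32)))
hb=Q[(abs(Q[:,1])<.07)&(Q[:,2]>.285)&(abs(Q[:,0])<.05)]
if len(hb): print('bar',hb.min(0),hb.max(0),np.median(hb,0))
cv2.imwrite('pics/t3c.png',cv2.resize(c['color'][80:250,230:420,::-1],None,fx=3.5,fy=3.5))
print(monitor.sense()['joints'],monitor.sense()['tcp_pos'])
E
```

```text
new 691 0.06902607123859839 0.0028828203879008025 ((-33.4462776184082, 61.67243194580078), (63.981204986572266, 99.25993347167969), 88.7480697631836)
first 647 0.06902279766052444 0.0029872224016443604 ((-9.897045135498047, -76.71327209472656), (59.92018127441406, 96.33712005615234), 82.08918762207031)
bar [-0.0103 -0.0699  0.2886] [0.015  0.0696 0.3142] [-0.0011 -0.0006  0.3072]
[  34.302     2.7713  -30.4039    0.0173  -56.5442 -126.759 ] [0.4056 0.0831 0.1876]
```

View pics/t3c.png

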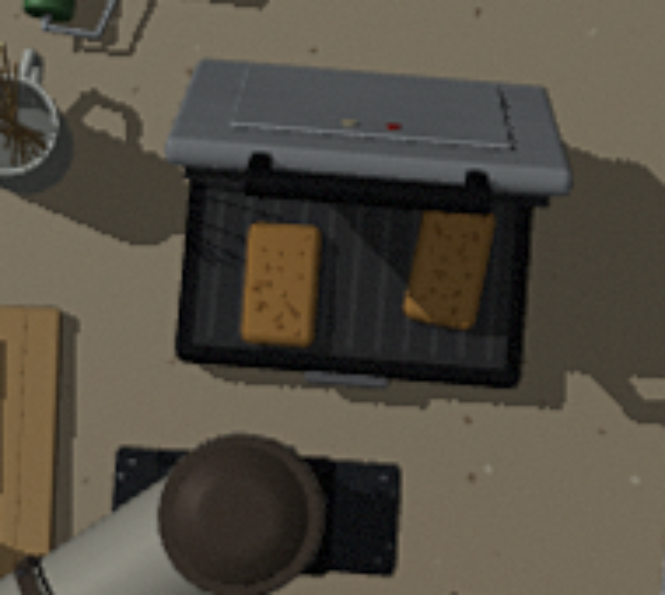

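Both slabs lie flat on the plate, new one at press (-33, 62) mm, crop (281,284); the lid bar is at crop (365,180), unmoved. Next: up, quarter turn, over the handle.

Emit:
drive_tool --moves '[{"delta_pos": [0,0,-25],"turn": 0,"claw": 0.6},{"delta_pos": [0,0,-35],"turn": -0.15,"claw": 0.5},{"delta_pos": [0,0,-35],"turn": -0.15,"claw": 0.5},{"delta_pos": [0,0,-35],"turn": -0.15,"claw": 0.5},{"delta_pos": [0,0,-35],"turn": -0.15,"claw": 0.5},{"delta_pos": [0,0,-35],"turn": -0.15,"claw": 0.5},{"delta_pos": [0,0,-12],"turn": -0.15,"claw": 0.5},{"delta_pos": [0,0,0],"turn": -0.15,"claw": 0.5},{"delta_pos": [0,0,0],"turn": -0.15,"claw": 0.5},{"delta_pos": [0,0,0],"turn": -0.18,"claw": 0.5},{"delta_pos": [0,0,0],"turn": -0.18,"claw": 0.5},{"delta_pos": [0,0,0],"turn": 0,"claw": 0.5}]'

```text
time_s: 13.98
tcp_pos: [0.4063, 0.0828, 0.3974]
ee_rot: [[-0.058, -0.998, -0.001], [-0.998, 0.058, -0.0], [0.0, 0.0, -1.0]]
wrist_force: [-0.3, 0.6, -0.2]
gripper_width: 0.504
gripper_force: 0.0
```

Emit:
drive_tool --moves '[{"delta_pos": [6,-20,0],"turn": 0,"claw": 0.5},{"delta_pos": [6,-20,0],"turn": 0,"claw": 0.5},{"delta_pos": [6,-20,0],"turn": 0,"claw": 0.5},{"delta_pos": [6,-20,0],"turn": 0,"claw": 0.5},{"delta_pos": [6,-20,0],"turn": 0,"claw": 0.5},{"delta_pos": [6,-20,0],"turn": 0,"claw": 0.5},{"delta_pos": [6,-20,0],"turn": 0,"claw": 0.5},{"delta_pos": [6,-20,0],"turn": 0,"claw": 0.5},{"delta_pos": [6,-20,0],"turn": 0,"claw": 0.5},{"delta_pos": [6,-20,0],"turn": 0,"claw": 0.5},{"delta_pos": [0,0,0],"turn": 0,"claw": 0.5},{"delta_pos": [0,0,0],"turn": 0,"claw": 0.5}]'

```text
time_s: 15.48
tcp_pos: [0.602, 0.0117, 0.3973]
ee_rot: [[-0.056, -0.998, -0.001], [-0.998, 0.056, -0.0], [0.0, 0.001, -1.0]]
wrist_force: [-0.7, 0.0, -0.0]
gripper_width: 0.501
gripper_force: 0.0
```

Emit:
drive_tool --moves '[{"delta_pos": [0,-15,0],"turn": -0.011,"claw": 0.5},{"delta_pos": [0,0,25],"turn": 0,"claw": 0.5},{"delta_pos": [0,0,25],"turn": 0,"claw": 0.5},{"delta_pos": [0,0,20],"turn": 0,"claw": 0.5},{"delta_pos": [0,0,15],"turn": 0,"claw": 0.5},{"delta_pos": [0,0,10],"turn": 0,"claw": 0.5},{"delta_pos": [0,0,0],"turn": 0,"claw": 0.5}]'

```text
time_s: 16.35
tcp_pos: [0.6167, 0.011, 0.3022]
ee_rot: [[-0.044, -0.999, -0.001], [-0.999, 0.044, -0.0], [0.0, 0.001, -1.0]]
wrist_force: [0.2, 0.4, 1.1]
gripper_width: 0.498
gripper_force: 0.0
```

Emit:
drive_tool --moves '[{"delta_pos": [0,0,8],"turn": 0,"claw": 0.5},{"delta_pos": [0,0,8],"turn": 0,"claw": 0.5},{"delta_pos": [0,0,0],"turn": 0,"claw": 0.5},{"delta_pos": [0,0,0],"turn": 0,"claw": 0.35},{"delta_pos": [0,0,0],"turn": 0,"claw": 0.2},{"delta_pos": [0,0,0],"turn": 0,"claw": 0.1},{"delta_pos": [0,0,0],"turn": 0,"claw": 0.1},{"delta_pos": [0,0,0],"turn": 0,"claw": 0.1}]'

```text
time_s: 17.35
tcp_pos: [0.6174, 0.0111, 0.2867]
ee_rot: [[-0.044, -0.999, 0.001], [-0.999, 0.044, 0.0], [-0.0, -0.001, -1.0]]
wrist_force: [2.0, 1.0, -0.3]
gripper_width: 0.223
gripper_force: 30.0
```

```bash
python3 - <<'E'
from h import *
b=cap('side','side4'); cv2.imwrite('pics/s4c.png',cv2.resize(b['color'][60:260,250:450,::-1],None,fx=3,fy=3))
s=monitor.sense(); print(s['tcp_pos'],s['joints'])
E
```

```text
[0.61732064 0.01109263 0.28668198] [ 1.60306134e+01  1.92766741e+01  5.46571942e+00  2.38296120e-03
 -7.61363915e+01 -1.85611380e+01]
```

View pics/s4c.png

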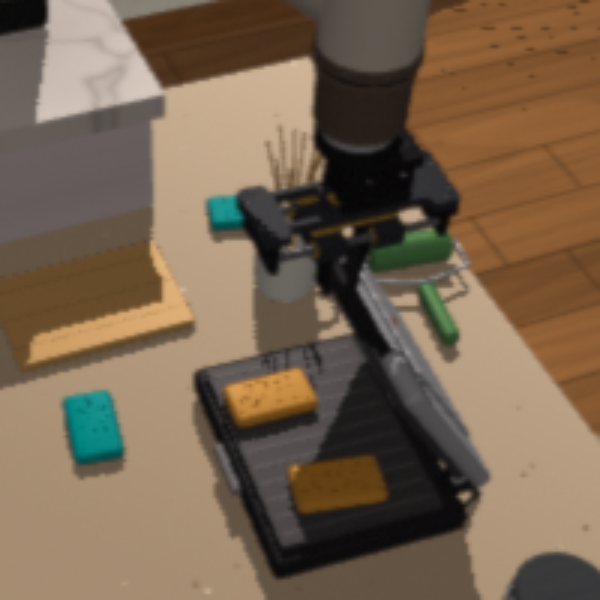

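Picture shows the fingers clasping the bar mid-way (crop ~(345,270)), slabs untouched. Computing the arc.

```bash
python3 - <<'E'
import numpy as np
t=np.append(np.arange(1.067,0,-.045),0); x=105-255*np.cos(t)+20*np.sin(t); z=72+255*np.sin(t)+20*np.cos(t)
for i in range(1,len(t)): print(i,round(t[i],3),round(x[0]-x[i]),round(z[0]-z[i]),'d',round(x[i-1]-x[i],1),round(z[i-1]-z[i],1))
E
```

```text
1 1.022 10 5 d 10.4 5.0
2 0.977 21 10 d 10.1 5.4
3 0.932 30 16 d 9.9 5.9
4 0.887 40 23 d 9.6 6.3
5 0.842 49 29 d 9.3 6.8
6 0.797 58 37 d 9.0 7.2
7 0.752 67 44 d 8.7 7.6
8 0.707 75 52 d 8.3 8.0
9 0.662 83 60 d 8.0 8.3
10 0.617 91 69 d 7.6 8.7
11 0.572 98 78 d 7.2 9.0
12 0.527 105 87 d 6.8 9.3
13 0.482 111 97 d 6.3 9.6
14 0.437 117 107 d 5.9 9.9
15 0.392 122 117 d 5.4 10.1
16 0.347 127 127 d 5.0 10.4
17 0.302 132 138 d 4.5 10.6
18 0.257 136 149 d 4.0 10.8
19 0.212 139 160 d 3.5 11.0
20 0.167 143 171 d 3.0 11.1
21 0.122 145 182 d 2.5 11.2
22 0.077 147 193 d 2.0 11.3
23 0.032 149 205 d 1.5 11.4
24 0.0 149 213 d 0.8 8.1
```

Emit:
drive_tool --moves '[{"delta_pos": [0,5,2.5],"turn": 0,"claw": 0.1},{"delta_pos": [0,5.4,2.5],"turn": 0,"claw": 0.1},{"delta_pos": [0,10.1,5.4],"turn": 0,"claw": 0.1},{"delta_pos": [0,9.9,5.9],"turn": 0,"claw": 0.1},{"delta_pos": [0,0,0],"turn": 0,"claw": 0.1}]'

```text
time_s: 18.02
tcp_pos: [0.5855, 0.013, 0.2684]
ee_rot: [[-0.044, -0.999, -0.002], [-0.999, 0.044, 0.001], [-0.001, 0.003, -1.0]]
wrist_force: [2.8, 2.0, -8.1]
gripper_width: 0.223
gripper_force: 30.0
```

Emit:
drive_tool --moves '[{"delta_pos": [0,9.6,6.3],"turn": 0,"claw": 0.1},{"delta_pos": [0,9.3,6.8],"turn": 0,"claw": 0.1},{"delta_pos": [0,9.0,7.2],"turn": 0,"claw": 0.1},{"delta_pos": [0,8.7,7.6],"turn": 0,"claw": 0.1},{"delta_pos": [0,8.3,8.0],"turn": 0,"claw": 0.1},{"delta_pos": [0,8.0,8.3],"turn": 0,"claw": 0.1},{"delta_pos": [0,0,0],"turn": 0,"claw": 0.1}]'

```text
time_s: 18.9
tcp_pos: [0.5367, 0.0159, 0.2248]
ee_rot: [[-0.044, -0.999, 0.007], [-0.999, 0.044, 0.002], [-0.003, -0.007, -1.0]]
wrist_force: [12.9, 1.9, -13.9]
gripper_width: 0.22
gripper_force: 30.0
```

Emit:
drive_tool --moves '[{"delta_pos": [0,6.6,9.2],"turn": 0,"claw": 0.1},{"delta_pos": [0,6.2,9.5],"turn": 0,"claw": 0.1},{"delta_pos": [0,6.0,9.5],"turn": 0,"claw": 0.1},{"delta_pos": [0,6.0,9.6],"turn": 0,"claw": 0.1},{"delta_pos": [0,5.7,9.9],"turn": 0,"claw": 0.1},{"delta_pos": [0,0,0],"turn": 0,"claw": 0.1}]'

```text
time_s: 19.65
tcp_pos: [0.5059, 0.0177, 0.1787]
ee_rot: [[-0.043, -0.999, 0.007], [-0.999, 0.043, 0.003], [-0.003, -0.007, -1.0]]
wrist_force: [8.4, 4.1, -8.6]
gripper_width: 0.218
gripper_force: 30.0
```

Emit:
drive_tool --moves '[{"delta_pos": [0,4.8,10.1],"turn": 0,"claw": 0.1},{"delta_pos": [0,4.4,10.4],"turn": 0,"claw": 0.1},{"delta_pos": [0,4,10.5],"turn": 0,"claw": 0.1},{"delta_pos": [0,3.5,10.7],"turn": 0,"claw": 0.1},{"delta_pos": [0,3,10.9],"turn": 0,"claw": 0.1},{"delta_pos": [0,0,0],"turn": 0,"claw": 0.1}]'

```text
time_s: 20.4
tcp_pos: [0.4864, 0.0188, 0.1266]
ee_rot: [[-0.043, -0.999, 0.007], [-0.999, 0.043, 0.003], [-0.003, -0.006, -1.0]]
wrist_force: [5.7, 6.0, -5.7]
gripper_width: 0.221
gripper_force: 30.0
```

Emit:
drive_tool --moves '[{"delta_pos": [0,2.7,10.5],"turn": 0,"claw": 0.1},{"delta_pos": [0,2.2,10.5],"turn": 0,"claw": 0.1},{"delta_pos": [0,1.7,10.5],"turn": 0,"claw": 0.1},{"delta_pos": [0,1.2,9],"turn": 0,"claw": 0.1},{"delta_pos": [0,0.5,5],"turn": 0,"claw": 0.1},{"delta_pos": [0,0,0],"turn": 0,"claw": 0.1}]'

```text
time_s: 21.15
tcp_pos: [0.4804, 0.0186, 0.0869]
ee_rot: [[-0.039, -0.999, 0.011], [-0.999, 0.039, 0.001], [-0.001, -0.011, -1.0]]
wrist_force: [-4.5, 3.4, 29.5]
gripper_width: 0.219
gripper_force: 30.0
```

```bash
python3 - <<'E'
from h import *
b=cap('side','side5'); c=cap('top','top5'); 
P=cloud(c); yaw=np.radians(-2.6); R=np.array([[np.cos(yaw),-np.sin(yaw)],[np.sin(yaw),np.cos(yaw)]])
Q=P.reshape(-1,3).copy(); Q[:,:2]=(Q[:,:2]-[.618,.013])@R
for x in np.arange(-.1,.1,.02):
    for ys in(-1,1):
        s=Q[(abs(Q[:,0]-x)<.01)&(abs(Q[:,1]-ys*.11)<.03)]; print(round(x,2),ys,len(s),round(np.median(s[:,2]),4),end=' | ')
s=Q[(abs(abs(Q[:,1])-.065)<.012)&(Q[:,0]<-.125)&(Q[:,0]>-.18)&(Q[:,2]>.07)]; print('\nbar',len(s),np.median(s,0),s[:,2].max())
cv2.imwrite('pics/s5c.png',cv2.resize(b['color'][100:270,270:450,::-1],None,fx=3.4,fy=3.4))
E
```

```text
-0.1 -1 193 0.0427 | -0.1 1 166 0.0403 | -0.08 -1 156 0.103 | -0.08 1 163 0.1031 | -0.06 -1 152 0.1047 | -0.06 1 149 0.1045 | -0.04 -1 154 0.105 | -0.04 1 155 0.1049 | -0.02 -1 152 0.1052 | -0.02 1 155 0.1046 | 0.0 -1 157 0.105 | 0.0 1 157 0.1044 | 0.02 -1 147 0.1046 | 0.02 1 148 0.1047 | 0.04 -1 150 0.1054 | 0.04 1 154 0.1051 | 0.06 -1 151 0.1051 | 0.06 1 148 0.1043 | 0.08 -1 146 0.1044 | 0.08 1 146 0.1045 | 
bar 313 [-0.15290157  0.06250253  0.42734344] 0.4367032632229748
```

View pics/s5c.png

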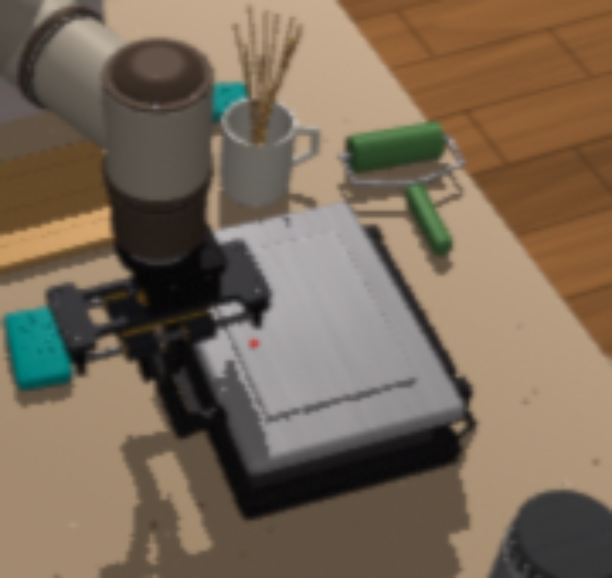

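The lid lies flat (top 0.105 m front and back): shut, the bar had just crept toward the fingertips. Ease the load, open, lift away.

Emit:
drive_tool --moves '[{"delta_pos": [0,0,-3],"turn": 0,"claw": 0.1},{"delta_pos": [0,0,-1],"turn": 0,"claw": 0.3},{"delta_pos": [0,0,0],"turn": 0,"claw": 0.4},{"delta_pos": [0,0,0],"turn": 0,"claw": 0.4},{"delta_pos": [0,0,-5],"turn": 0,"claw": 0.4},{"delta_pos": [0,0,-15],"turn": 0,"claw": 0.4},{"delta_pos": [0,0,-30],"turn": 0,"claw": 0.4},{"delta_pos": [0,20,-40],"turn": 0,"claw": 0.4},{"delta_pos": [0,30,-40],"turn": 0,"claw": 0.4},{"delta_pos": [0,30,-20],"turn": 0,"claw": 0.4},{"delta_pos": [0,0,0],"turn": 0,"claw": 0.4}]'

```text
time_s: 22.62
tcp_pos: [0.3941, 0.0206, 0.2359]
ee_rot: [[-0.043, -0.999, 0.003], [-0.999, 0.043, 0.001], [-0.002, -0.002, -1.0]]
wrist_force: [0.6, -0.9, -0.4]
gripper_width: 0.4
gripper_force: 0.0
```

```bash
python3 - <<'E'
from h import *
c=cap('top','top6'); P=cloud(c); yaw=np.radians(-2.6); R=np.array([[np.cos(yaw),-np.sin(yaw)],[np.sin(yaw),np.cos(yaw)]])
Q=P.reshape(-1,3).copy(); Q[:,:2]=(Q[:,:2]-[.618,.013])@R
s=Q[(abs(Q[:,0])<.075)&(abs(Q[:,1])<.12)&(Q[:,2]>.09)]; A=np.c_[s[:,:2],np.ones(len(s))]; print('lid plane',np.linalg.lstsq(A,s[:,2],rcond=None)[0])
s=Q[(abs(Q[:,1])<.07)&(Q[:,0]<-.125)&(Q[:,0]>-.18)&(Q[:,2]>.07)&(Q[:,2]<.15)]; print('bar',len(s),np.median(s,0) if len(s) else '')
w=monitor.sense(); print(w['tcp_pos'],w['wrist_force'])
E
```

```text
lid plane [ 0.00841782 -0.00120937  0.10741586]
bar 131 [-0.13959163  0.04547107  0.09993917]
[0.39459074 0.02060804 0.23482605] [ 0.29581826 -0.15259158 -1.4989866 ]
```

```bash
python3 -c "
from station import ticket; print(ticket.finish_job())"
```

```text
the job is handed in; nothing more can be done
None
```

I laid the hash brown flat on the left half of the plate beside the first one, eased the lid fully shut without dropping it, cleared the arm, and handed the job in; no verdict came back.

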